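Lay the breakfast bar

ROBOT

A 6-joint arm with a two-finger parallel gripper is mounted at the origin on the work surface. World frame = base frame: x ahead of the robot, y to its left, z up, the work surface at z = 0. Lengths are in m, angles in rad, forces in N, time in s.
With the tool pointing down it reaches from about 0.225 to 0.875 m from the base axis. Payload 3.4 kg.
Tool frame: the origin (TCP) lies on the centre line of the jaws, within the pads' length; the fingertips stand 8 mm ahead of it and the grasp point (between the pads) lies 11 mm behind it (manip.tip_reach is the distance from the TCP to the fingertips, in m); z points along the fingers, y is the line along which they close (so a half turn about z gives the same grasp; the last joint's range is limited). The gripper opens to 85 mm and grips with 20 to 120 N. Pads are 22 mm wide; open, the fingers measure 114 mm over their backs; the gripper's body (76 mm by 85 mm) begins 54 mm behind the grasp point. The pads swing forward as they close: fully open they stand 13 mm farther back than shut.
Start: joints at [1.087, 0.276, 1.505, -0, 1.361, -0.121], TCP at [0.204, 0.538, 0.239] pointing down, gripper open.
Joint ranges: [-2.89, 2.89], [-0.75, 2.08], [0.22, 2.7], [-1.18, 4.32], [0.11, 2.71], [-2.7, 2.7]. Speed limits (rad/s): [2.57, 2.57, 3.14, 3.14, 3.14, 3.14].

INTERFACE

Orientations are given as a unit quaternion [w, x, y, z].
In Python, from plant import manip, gripper_to, solver, state, optics gives the robot as it stands. The module is installed in compiled form; this text tells all that it offers. Calls block until the motion is done:
- manip.move_ptp(position, orientation): joint-space move of the TCP to a pose.
- manip.move_linear(position, ori=None, feed=0.15, guard=None): straight line of the TCP; ori=None keeps the orientation; feed is the mean speed in m/s. With guard (N) it stops when the force on the tool has changed by that much, and returns True; else False.
- manip.set_joints(angles): joint-space move.
- gripper_to(opening, strength=None): finger opening in m; strength is the grip in N (None keeps the last); returns when the fingers have stopped.
- manip.sleep(seconds).
- solver.solve_ik(position, orientation): joint angles nearest the present ones, or None.
- state(): the state.
- optics.get_image(name): name is "side" or "top" or "wrist"; returns (picture, depth): 480x640x3 uint8, blue, green, red; 480x640 float32, m along the optical axis (not along the pixel's ray), 0 where there is no reading.
- optics.camera_params(name): a dict with "intrinsics" (3x3 intrinsics, pixels), "k1" (the pictures are not rectified: a ray, as slopes to the right and down, at radius r is drawn at 1 + k1 r^2 times it, then the intrinsics apply), "rvec" (rotation vector, rad) and "tvec" (3), from world to camera coordinates, as OpenCV has them. Camera axes: x right, y down, z forward; pixel columns grow to the right and rows downward; lengths in m; the calibration is good to about 2 mm. A picture is of the moment at which its call begins: read the wrist's pose just before it. camera_params takes no time and is no camera call; for the wrist camera it gives the pose at the moment of the call.
A pose or a line that the arm cannot do raises manip.IKError and nothing moves.
- manip.hand_in(): hands the job in; it is judged then, once.
The state is a dict: "t": time; "qpos": joint angles; "dq": joint speeds; "effort": joint torques, N m; "tool_pos": TCP position; "tcp_rot": TCP orientation; "contact_force": force on the tool from outside, world axes, zero at the start; "torque": the same for the moment, N m; "gripper_width": finger opening in m; "gripper_force": force on a finger pad.
Only numpy, scipy, OpenCV 4.12 (cv2) and the standard library are available. Lean on these libraries where they do the work, as an engineer would, in place of code of your own. Each camera call takes 0.05 s, during which the arm holds its last target. There are 200 camera calls.

TASK

Lay the breakfast bar: stand each snack cup upright and centred on the coaster of its own colour, and cover the butter by setting the dome squarely on its dish without dropping it. Leave the jam jar and the whisk where they are.

Things in the scene. Friction and masses are not known exactly. Their poses are not given: they have to be found in the camera images.
- cup_red: Empty red plastic snack cup, standing upright, loose, about 35 g. Round and slightly tapered: outer diameter 52 mm at the foot, 62 mm at the rim, 65 mm tall, wall 3 mm. Origin at the centre of its underside, z up; yaw means nothing.
- cup_yellow: Empty yellow plastic snack cup, standing upright, loose, about 35 g. Round and slightly tapered: outer diameter 52 mm at the foot, 62 mm at the rim, 65 mm tall, wall 3 mm. Origin at the centre of its underside, z up; yaw means nothing.
- cup_blue: Empty blue plastic snack cup, standing upright, loose, about 35 g. Round and slightly tapered: outer diameter 52 mm at the foot, 62 mm at the rim, 65 mm tall, wall 3 mm. Origin at the centre of its underside, z up; yaw means nothing.
- coaster_red: Flat round red silicone coaster, 86 mm diameter, 5 mm thick, with a paler ring drawn on it; stuck to the worktop, does not move. Origin at the centre of its underside (worktop level).
- coaster_yellow: Flat round yellow silicone coaster, 86 mm diameter, 5 mm thick, with a paler ring drawn on it; stuck to the worktop, does not move. Origin at the centre of its underside (worktop level).
- coaster_blue: Flat round blue silicone coaster, 86 mm diameter, 5 mm thick, with a paler ring drawn on it; stuck to the worktop, does not move. Origin at the centre of its underside (worktop level).
- butter_dome: Domed lid of the butter dish, blue ceramic, about 280 g, standing loose on the worktop, open side down. Round, 106 mm outer and 98 mm inner diameter at the mouth; the shell is 52 mm tall and carries a 24 mm diameter upright round knob whose top is 85 mm above the mouth. Origin at the centre of its open underside, z up to the knob; yaw means nothing.
- butter_dish: White ceramic butter dish, round, fixed to the worktop. A plate 146 mm across at the rim with a flat floor 8 mm above the worktop (about 120 mm across) and a sloping rim up to 14 mm; a yellow block of butter 60 x 36 mm stands fixed in the middle (along the dish's x), its top 34 mm above the worktop. Origin at the centre of its underside (worktop level).
- jam_jar: Bystander: closed amber jam jar with a brass-coloured lid, 56 mm diameter, 85 mm tall, loose, standing among the cups. Origin at the centre of its underside.
- whisk: Bystander: steel whisk lying loose on the far side of the worktop, 270 mm long, 36 mm high and wide. It lies along its own x axis, wires to +x; origin under its middle, at worktop level.
Not all that is in view belongs to the job. Of the things that look like the butter_dish, the smallest one is meant. Of the things that look like the cup_red, take the one that is farthest from the robot's base at the start.

How it is judged:
By the outcome, as a careful person would: the job done as asked, in the order asked, and still so for the second after the job is handed in, with the robot touching nothing.
It also fails if it takes over 106 s, if anything falls off the work surface, if the arm or the gripper's body presses on something with over 40 N, if the wrist force passes 120 N, or if a joint passes its speed limit or range.

## Working session

There is one attempt and no reset: what is moved stays moved. The work goes in short steps, each a Python script; the robot and the scene stay as the last script left them, time stands still between calls to the robot, and variables do not carry over. Pictures are saved under pics/ and viewed, at most 14 in all, crops included, and the job is handed in when it is done.

```bash
mkdir -p pics; ls; python3 - <<'E'
from plant import manip, gripper_to, solver, state, optics
import cv2, numpy as np
for n in ["top","side"]:
    im,d=optics.get_image(n); cv2.imwrite(f"pics/{n}0.png",im); np.savez(f"{n}0.npz",im=im,d=d)
    p=optics.camera_params(n); print(n,p,(d>0).mean())
s=state(); print(s['t'],s['tcp_rot'],s['gripper_width'],manip.tip_reach)
E
```

```text
pics
top {'intrinsics': array([[495.78898782,   0.        , 322.22412498],
       [  0.        , 495.78898782, 242.05371574],
       [  0.        ,   0.        ,   1.        ]]), 'k1': -0.06076643623626437, 'rvec': array([ 2.16893101, -2.17423873,  0.15432152]), 'tvec': array([0.09595638, 0.49879306, 1.24078553])} 0.996181640625
side {'intrinsics': array([[441.39982543,   0.        , 324.62288926],
       [  0.        , 441.39982543, 236.23347806],
       [  0.        ,   0.        ,   1.        ]]), 'k1': -0.03728147148984799, 'rvec': array([ 2.13435293, -0.02763047,  0.04297657]), 'tvec': array([-0.48142276,  0.09320919,  1.14697034])} 0.9958854166666666
0.1 [-2.20986460e-04  1.80403819e-01  9.83592300e-01 -7.75418957e-04] 0.08524232234323531 0.008
```

View pics/top0.png

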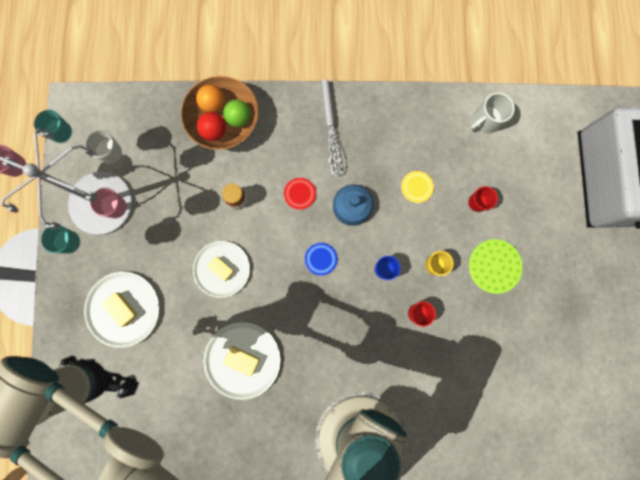

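View pics/side0.png

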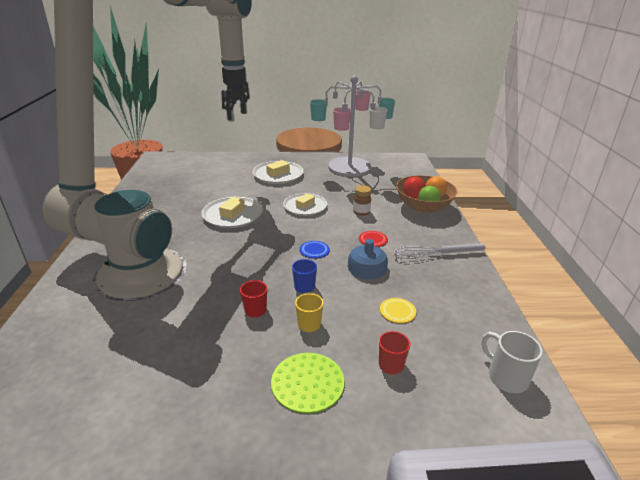

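Top view: the red cup candidates are at (484,198) and (422,313). The base is near (365,440), so the farthest is (484,198). The dish candidates are at (222,269), (122,309) and (243,360), and (222,269) looks smallest. Next I'll measure everything and check both choices in one crop.

```bash
cat > h.py <<'E'
import cv2, numpy as np
from scipy.optimize import least_squares
def ray(p,uv):
    """world ray origin and directions for pixels (distorted)"""
    K=p['intrinsics']; D=np.array([p['k1'],0,0,0,0.])
    n=cv2.undistortPoints(np.asarray(uv,float).reshape(-1,1,2),K,D).reshape(-1,2)
    R=cv2.Rodrigues(np.asarray(p['rvec']))[0]; t=np.asarray(p['tvec']).ravel()
    return -R.T@t, np.c_[n,np.ones(len(n))]@R
def plane(p,uv,z):
    o,d=ray(p,uv); return o+d*((z-o[2])/d[:,2])[:,None]
def cloud(p,d,mask):
    v,u=np.nonzero(mask&(d>0)); o,r=ray(p,np.c_[u,v]); return o+r*d[v,u][:,None], np.c_[u,v]
def hsv(im,lo,hi):
    h=cv2.cvtColor(im,cv2.COLOR_BGR2HSV)
    if lo[0]>hi[0]: return (cv2.inRange(h,(0,)+lo[1:],hi)|cv2.inRange(h,lo,(180,)+hi[1:]))>0
    return cv2.inRange(h,lo,hi)>0
def circ(P):
    f=lambda x:np.hypot(P[:,0]-x[0],P[:,1]-x[1])-x[2]
    r=least_squares(f,[*P[:,:2].mean(0),.03],loss='soft_l1',f_scale=.002); return r.x
COL={'red':((170,120,50),(8,255,255)),'yellow':((20,120,80),(32,255,255)),'blue':((105,120,40),(125,255,255))}
def blobs(mask,amin=150):
    n,l,s,c=cv2.connectedComponentsWithStats(mask.astype(np.uint8))
    return [(l==i,c[i],s[i,4]) for i in range(1,n) if s[i,4]>amin]
def hull_circ(p,m,z):
    """circle through outer outline of mask, cast onto plane z"""
    c=max(cv2.findContours(m.astype(np.uint8),cv2.RETR_EXTERNAL,cv2.CHAIN_APPROX_NONE)[0],key=cv2.contourArea)
    return circ(plane(p,c.reshape(-1,2),z))
E
python3 - <<'E'
from plant import optics
from h import *
p=optics.camera_params("top"); z=np.load("top0.npz"); im,d=z['im'],z['d']
P,_=cloud(p,d,np.ones(d.shape,bool)); 
print('table z', np.median(cloud(p,d,hsv(im,(0,0,80),(180,60,170)))[0][:,2]))
for c,(lo,hi) in COL.items():
    for m,cc,a in blobs(hsv(im,lo,hi)):
        Q,_=cloud(p,d,m); zt=np.percentile(Q[:,2],98)
        R=Q[Q[:,2]>zt-.008]
        print(c,cc.round(),a,'ztop',zt.round(4),'top pts circ',circ(R).round(4),len(R),'plane.005',hull_circ(p,m,.005).round(4))
for m,cc,a in blobs(hsv(im,(0,0,185),(180,50,255))|hsv(im,(20,60,150),(35,150,255)),700):
    print('white',cc.round(),a,hull_circ(p,m,.014).round(4))
big=lambda x,y:cv2.resize(im[y-50:y+50,x-60:x+60],(396,300),interpolation=cv2.INTER_CUBIC)
cv2.imwrite("pics/conf.png",np.vstack([np.hstack([big(484,198),big(422,313)]),np.hstack([big(222,269),big(122,309)])]))
E
```

```text
table z -0.0004240894903255743
red [211. 126.] 712 ztop 0.0973 top pts circ [0.7959 0.3796 0.014 ] 181 plane.005 [0.8159 0.393  0.0401]
red [299. 193.] 819 ztop 0.0095 top pts circ [0.6318 0.1527 0.0295] 668 plane.005 [0.6318 0.1538 0.0418]
red [483. 199.] 575 ztop 0.067 top pts circ [ 0.6086 -0.3206  0.0287] 107 plane.005 [ 0.6182 -0.3377  0.0361]
red [422. 313.] 552 ztop 0.0664 top pts circ [ 0.3174 -0.1502  0.0291] 119 plane.005 [ 0.3163 -0.1636  0.0332]
yellow [417. 186.] 803 ztop 0.0099 top pts circ [ 0.6492 -0.1587  0.0298] 632 plane.005 [ 0.651  -0.1593  0.0421]
yellow [232. 193.] 276 ztop 0.0883 top pts circ [0.6152 0.32   0.0163] 246 plane.005 [0.6326 0.3325 0.0237]
yellow [440. 263.] 565 ztop 0.0661 top pts circ [ 0.4421 -0.1987  0.0286] 110 plane.005 [ 0.4464 -0.2136  0.0342]
blue [321. 259.] 818 ztop 0.0094 top pts circ [0.4576 0.0988 0.0292] 684 plane.005 [0.4587 0.0986 0.0408]
blue [388. 267.] 478 ztop 0.066 top pts circ [ 0.4306 -0.0669  0.0288] 87 plane.005 [ 0.4353 -0.076   0.0311]
white [17. 82.] 1737 [ 1.0103 -0.1294  1.07  ]
white [35. 83.] 1385 [-146.132  4018.33
[... 544 characters left out ...]
5.] 909 [ -39.3545 -395.8394  397.1831]
white [629.  39.] 943 [ -79.1808 -672.4251  676.4112]
white [ 82. 111.] 3346 [0.857  0.7431 0.0982]
white [527. 121.] 7133 [ 0.8481 -0.474   0.1489]
white [628. 159.] 1802 [ 0.7073 -0.9961  0.2698]
white [ 86. 178.] 1016 [0.6982 0.7123 0.0657]
white [ 20. 233.] 2467 [0.5495 0.7573 0.1482]
white [ 88. 217.] 1353 [0.602  0.6876 0.0799]
white [222. 262.] 3031 [0.4485 0.3506 0.0856]
white [120. 310.] 3927 [0.3277 0.6105 0.0966]
white [ 17. 316.] 2399 [0.3125 0.8842 0.0787]
white [225. 368.] 4721 [0.1515 0.3604 0.1162]
white [563. 404.] 3254 [ 0.081  -0.5346  0.0995]
white [ 68. 435.] 1816 [0.0121 0.7311 0.0648]
white [335. 428.] 1470 [0.004  0.012  0.0969]
```

View pics/conf.png

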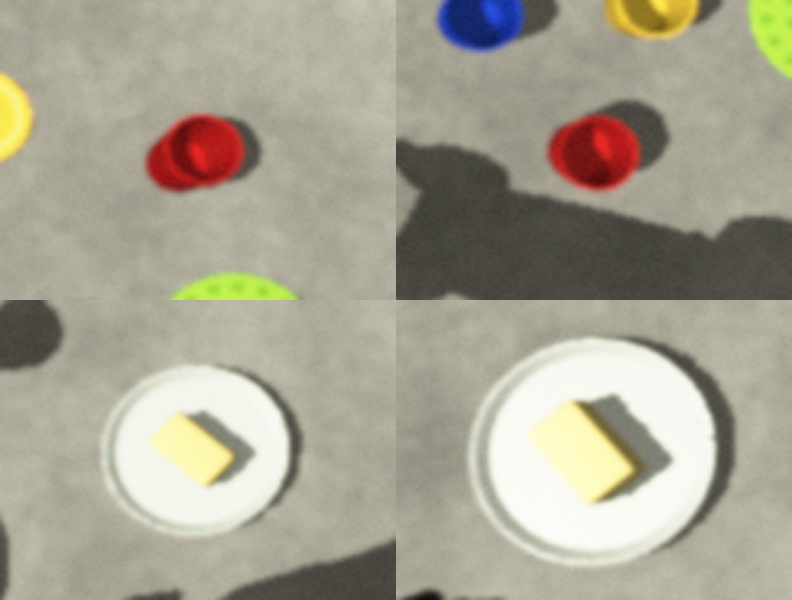

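Crop: top row is the far red cup (left) and the near one (right); bottom row is the small dish (left) and a larger one (right). The far red cup is 0.69 m from the base against 0.35 m, so that is mine. The dish at (222,269) is clearly the smallest. Next: dome and dish numbers, then wrist checks from the first hovers.

```bash
cat >> h.py <<'E'
from scipy.spatial.transform import Rotation as Rn
def down(closing):
    """tool-down quaternion with closing line at world angle `closing`; picks the half turn whose j6 is smallest"""
    a=closing-np.pi/2; return [0,np.cos(a/2),np.sin(a/2),0]
def near(P,xy,r): return np.hypot(P[:,0]-xy[0],P[:,1]-xy[1])<r
def shot(name,tag=None):
    from plant import optics
    p=optics.camera_params(name); im,d=optics.get_image(name)
    if tag: cv2.imwrite(f"pics/{tag}.png",im)
    return p,im,d
def coaster(p,im,d,c,xy):
    P,uv=cloud(p,d,hsv(im,*COL[c])); k=near(P,xy,.06)&(P[:,2]<.02)
    m=np.zeros(d.shape,np.uint8); m[uv[k,1],uv[k,0]]=1
    return hull_circ(p,m,.005)
def cup(p,im,d,c,xy,z0=0):
    P,uv=cloud(p,d,hsv(im,*COL[c])); k=near(P,xy,.06)&(P[:,2]>z0+.058); return circ(P[k]),k.sum()
def zband(p,d,xy,r,lo,hi):
    P,_=cloud(p,d,np.ones(d.shape,bool)); k=near(P,xy,r)&(P[:,2]>lo)&(P[:,2]<hi); return P[k]
EOF=0
E
sed -i '/^EOF=0/d' h.py
python3 - <<'E'
from plant import *
from plant import manip, gripper_to, solver, state, optics
from h import *
z=np.load("top0.npz"); p=optics.camera_params("top"); d=z['d']
Q=zband(p,d,(.60,.01),.09,.01,.2); print('dome',Q.mean(0),Q[:,2].max())
K=zband(p,d,(.60,.01),.09,.072,.2); print('knob',K.mean(0),len(K),circ(K))
B=zband(p,d,(.44,.34),.1,.028,.045); print('butter',B.mean(0),len(B), cv2.minAreaRect((B[:,:2]*1000).astype(np.float32)))
W=zband(p,d,(.44,.34),.1,.010,.02); print('dishrim',circ(W),len(W))
for n,xy in dict(cb=(.431,-.067),kb=(.458,.0987)).items():
    az=np.arctan2(xy[1],xy[0])
    manip.move_ptp([xy[0],xy[1],.26],down(az+np.pi)); s=state(); print(n,s['t'],s['qpos'].round(2) if hasattr(s['qpos'],'round') else s['qpos'])
    p,im,d=shot('wrist','w_'+n); np.savez('w_'+n+'.npz',im=im,d=d,r=p['rvec'],t=p['tvec'])
    try: print(cup(p,im,d,'blue',(.431,-.067)))
    except Exception as e: print(e)
    try: print(coaster(p,im,d,'blue',(.458,.0987)))
    except Exception as e: print(e)
E
```

```text
dome [0.59291059 0.01662426 0.04588625] 0.08943143952757415
knob [0.59696037 0.0147472  0.08306462] 73 [0.59682676 0.0148091  0.00834182]
butter [0.43203353 0.35493773 0.03274539] 313 ((433.1852111816406, 355.48321533203125), (60.410728454589844, 35.94292449951172), 49.17376708984375)
dishrim [0.43242232 0.35629321 0.0662817 ] 502
cb 2.4 [-0.31  0.05  1.74  0.    1.35 -0.16]
(array([ 0.42887113, -0.06479463,  0.02879949]), np.int64(724))
[0.45674732 0.09961889 0.02975039]
kb 3.1583 [ 0.06  0.1   1.68 -0.    1.36 -0.15]
(array([ 0.42931621, -0.06394751,  0.02925828]), np.int64(709))
[0.45665092 0.10034606 0.04196161]
```

View pics/w_cb.png

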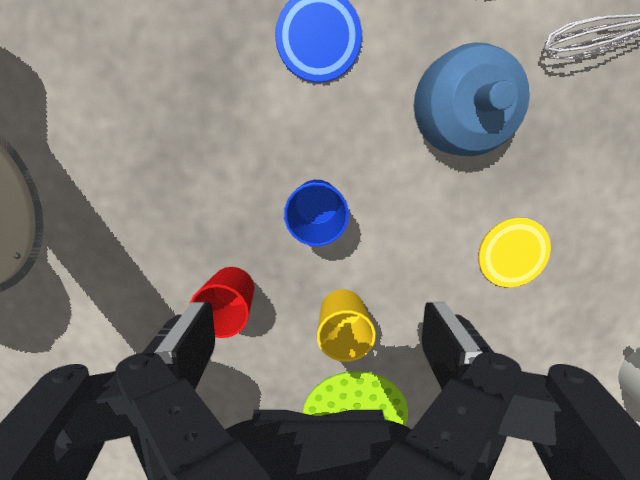

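The wrist view shows the blue cup at (317,213), the yellow cup at (346,325), the dome at (470,100) and the blue coaster at (319,37). It agrees with the top camera to about 2 mm. Placing the blue cup.

```bash
cat >> h.py <<'E'
def carry(src,dst,c0,c1,zg=.029,dz=.005,lift=.16,wide=.083,rel=.074,N=25,hov=.14):
    """pick at src, closing line c0; set down dz higher at dst, closing line c1"""
    from plant import manip, gripper_to, state
    gripper_to(wide,N)
    manip.move_ptp([*src,hov],down(c0))
    hit=manip.move_linear([*src,zg],feed=.15,guard=8)
    g0=state()['gripper_width']; gripper_to(0.,N); s=state()
    print('hit',hit,'z',s['tool_pos'][2],'width',s['gripper_width'],'F',s['gripper_force'])
    manip.move_linear([*src,lift],feed=.15)
    manip.move_ptp([*dst,lift],down(c1))
    print('held width',state()['gripper_width'])
    manip.move_linear([*dst,zg+dz+.025],feed=.2)
    hit=manip.move_linear([*dst,zg+dz-.002],feed=.03,guard=3); s=state()
    print('set',hit,np.round(s['tool_pos'],4),np.round(s['contact_force'],1))
    gripper_to(rel); manip.move_linear([*dst,hov+.02],feed=.2); print('t',state()['t'])
E
python3 - <<'E'
from h import *
carry((.4291,-.0645),(.4567,.1000),np.pi-.15,np.pi+.2)
p,im,d=shot('wrist','w1'); print(cup(p,im,d,'blue',(.4567,.1),.005))
p,im,d=shot('top'); print(cup(p,im,d,'blue',(.4567,.1),.005))
E
```

```text
hit False z 0.030275229981673223 width 0.060937818757275164 F 25.589483884177753
held width 0.061178895090535444
set True [0.456 0.1   0.035] [-0.6 -0.1  2.1]
t 9.6833
(array([0.45546142, 0.10010629, 0.02880859]), np.int64(1631))
(array([0.44132148, 0.09797371, 0.02696646]), np.int64(64))
```

View pics/w1.png

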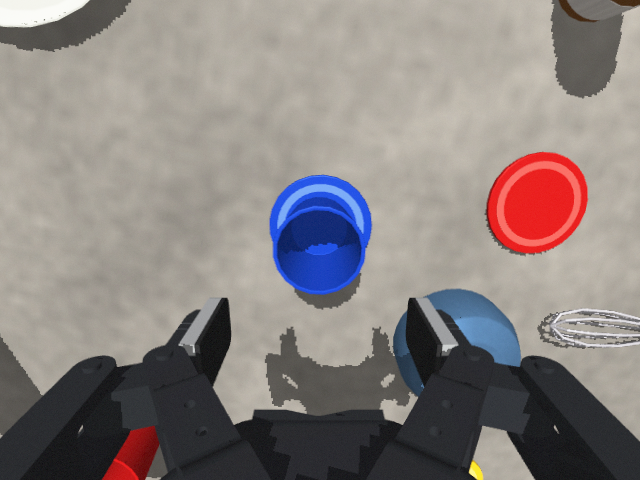

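The blue cup at (318,250) stands centred, 1.2 mm off. Yellow next, refining from the saved wrist views.

```bash
python3 - <<'E'
from h import *
from plant import optics, manip, state
q=optics.camera_params('wrist')
def ld(n):
    z=np.load(n); return dict(q,rvec=z['r'],tvec=z['t']),z['im'],z['d']
cb=ld('w_cb.npz'); kb=ld('w_kb.npz')
y=cup(*cb,'yellow',(.442,-.198)); k=coaster(*cb,'yellow',(.650,-.159)); print(y,k,coaster(*kb,'red',(.632,.153)))
manip.move_ptp([.50,-.20,.30],down(np.pi-.4))
w=shot('wrist','w2'); y2=cup(*w,'yellow',(.442,-.198)); k2=coaster(*w,'yellow',(.650,-.159)); print(y2,k2,cup(*w,'red',(.608,-.320)))
if np.hypot(*(y2[0]-y[0])[:2])<.004: y=y2
k=k2 if abs(k2[2]-.043)<.002 else k
carry(y[0][:2],k[:2],np.pi-.42,np.pi-.24)
w=shot('wrist'); print(cup(*w,'yellow',k[:2],.005), cup(*w,'red',(.608,-.320)))
E
```

```text
(array([ 0.43969352, -0.19776521,  0.02883556]), np.int64(727)) [ 0.6476765  -0.15754417  0.04254264] [0.62942552 0.1552758  0.04227893]
(array([ 0.44038473, -0.19865088,  0.02865486]), np.int64(608)) [ 0.6484048  -0.15886147  0.04219915] (array([ 0.60652194, -0.31956802,  0.02883044]), np.int64(653))
hit False z 0.030308147510344143 width 0.060099156856787087 F 25.8773566941818
held width 0.06011031530636925
set True [ 0.6478 -0.1586  0.0351] [-0.7 -0.1  2.6]
t 17.65
(array([ 0.64683285, -0.15777987,  0.02883365]), np.int64(1627)) (array([ 0.60694398, -0.31973238,  0.02958198]), np.int64(185))
```

```bash
python3 - <<'E'
from h import *
from plant import optics, manip, state
carry((.6067,-.3196),(.6298,.1550),np.pi-.48,np.pi+.24,lift=.2)
w=shot('wrist','w3'); print(cup(*w,'red',(.63,.155),.005), 'coaster', coaster(*w,'red',(.63,.155)))
manip.move_ptp([.52,.02,.30],down(np.pi+.1))
w=shot('wrist','w4'); np.savez('w4.npz',im=w[1],d=w[2],r=w[0]['rvec'],t=w[0]['tvec'])
K=zband(w[0],w[2],(.596,.015),.05,.080,.092); print('knob',circ(K),K.mean(0),len(K))
S=zband(w[0],w[2],(.596,.015),.08,.012,.03); print('shell',circ(S),len(S))
manip.move_ptp([.43,.28,.30],down(np.pi+.6))
w=shot('wrist','w5')
B=zband(w[0],w[2],(.432,.355),.1,.030,.04); print('butter',B.mean(0),len(B), cv2.minAreaRect((B[:,:2]*1000).astype(np.float32))[:2])
W=zband(w[0],w[2],(.432,.355),.1,.0115,.02); print('dishrim',circ(W),len(W),W.mean(0))
print(state()['t'])
E
```

```text
hit False z 0.03075147293317454 width 0.060552779012862906 F 26.36741210357286
held width 0.06016619296820149
set True [0.6295 0.155  0.0357] [-0.3 -0.5  4.3]
t 25.5833
(array([0.62907221, 0.15526454, 0.02881347]), np.int64(1615)) coaster [0.63065178 0.15603076 0.04052188]
knob [0.59635304 0.01631699 0.00813724] [0.59627864 0.01635579 0.08363357] 419
shell [0.59679639 0.01577431 0.05221661] 431
butter [0.43001437 0.35674906 0.03269133] 1827 ((430.1443176269531, 356.8487548828125), (60.32509231567383, 36.116172790527344))
dishrim [0.43064174 0.35657907 0.06998606] 1376 [0.42799155 0.35900876 0.01272777]
27.6917
```

View pics/w4.png

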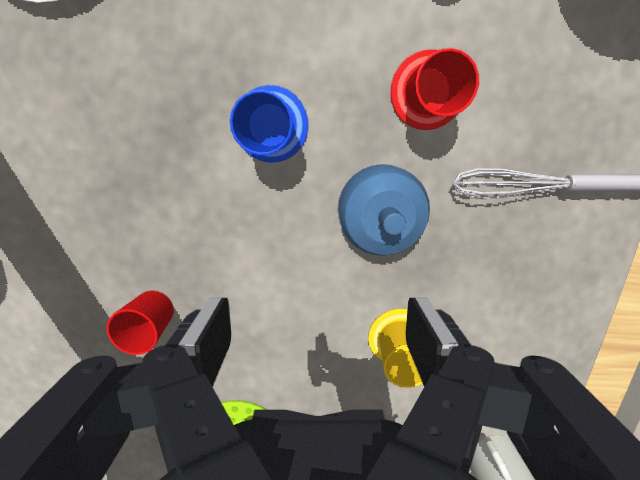

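View pics/w5.png

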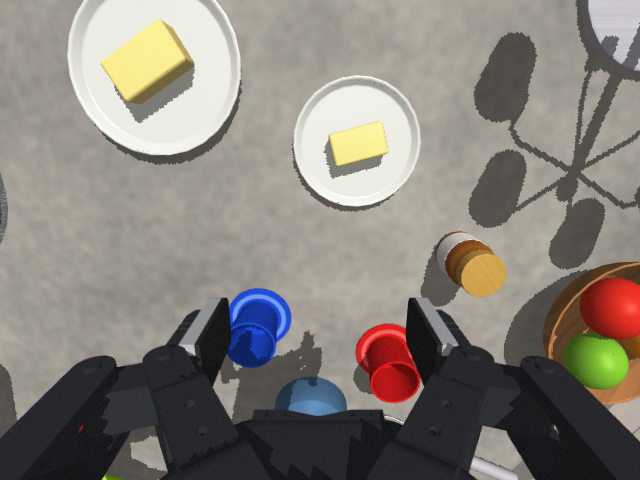

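All three cups are on their coasters. In w4, red is at (440,85), blue at (268,122) and the dome at (385,210). In w5, the small dish is at (357,140) and the jar at (470,265), clear of the path. Carrying the dome now, checking the height before release.

```bash
python3 - <<'E'
from h import *
from plant import gripper_to, manip, state
s0=(.5965,.016); s1=(.4304,.3567); zg=.066; a0=np.pi+.03; a1=np.pi+.69
gripper_to(.055,60)
manip.move_ptp([*s0,.16],down(a0)); print('hit',manip.move_linear([*s0,zg],feed=.12,guard=8))
gripper_to(0.,60); s=state(); z0=s['tool_pos'][2]; print(z0,s['gripper_width'],s['gripper_force'])
manip.move_linear([*s0,.23],feed=.1); s=state(); print('held',s['gripper_width'],s['contact_force'])
manip.move_ptp([*s1,.23],down(a1)); 
w=shot('wrist','w6')
manip.move_linear([*s1,zg+.008+.02],feed=.12); manip.sleep(.2)
hit=manip.move_linear([*s1,zg+.008-.002],feed=.02,guard=3); s=state()
print('set',hit,s['tool_pos'],'rise',s['tool_pos'][2]-z0,s['contact_force'],s['gripper_width'],s['t'])
shot('side','s6')
E
```

```text
hit False
0.0669559134996161 0.02245542698113251 58.758569955825806
held 0.022359831120304458 [-0.07453152 -0.41961778 -3.92482171]
set True [0.43019955 0.35657661 0.07495491] rise 0.007998991642642464 [ 0.15109606 -0.19387445  3.2087901 ] 0.022111894434527008 36.25
```

View pics/w6.png

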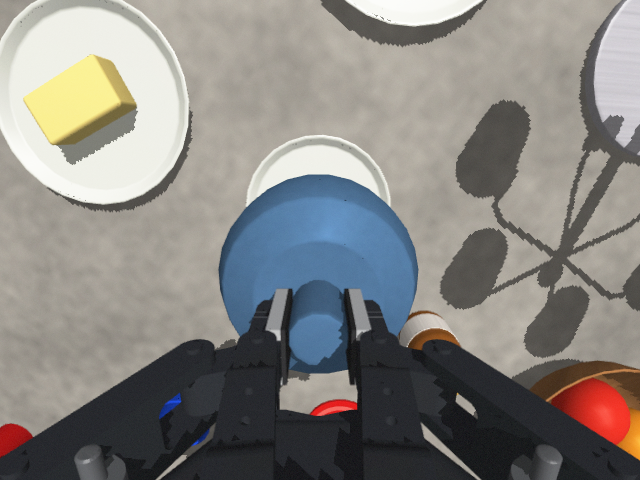

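View pics/s6.png

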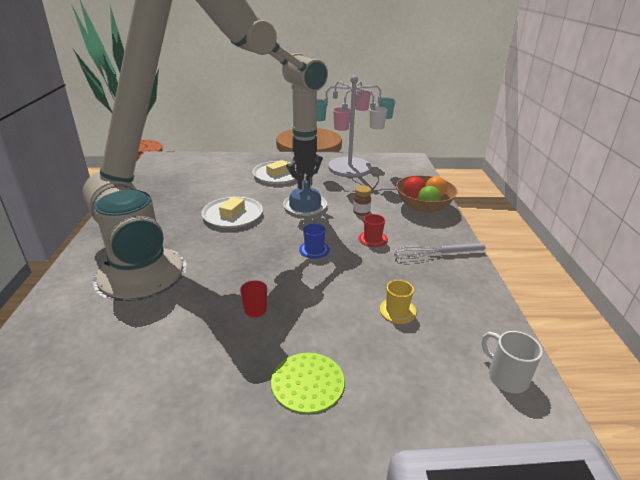

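The dome is held level over the dish in w6, centred near (318,270). In s6 it sits in the dish at (305,200), and its rise of exactly 8.0 mm means it is seated. The cups and bystanders look right. Releasing and checking.

```bash
python3 - <<'E'
from h import *
from plant import gripper_to, manip, state
gripper_to(.05); s1=(.4304,.3567); manip.move_linear([*s1,.16],feed=.12)
manip.move_ptp([.40,.25,.32],down(np.pi+.6)); manip.sleep(.3)
p,im,d=shot('wrist','w7')
K=zband(p,d,s1,.05,.087,.1); print('knob',circ(K)); S=zband(p,d,s1,.06,.022,.04); print('shell',circ(S),len(S))
W=zband(p,d,s1,.1,.0115,.02); print('dish',circ(W)); print(cup(p,im,d,'blue',(.4567,.1),.005),state()['t'])
E
```

```text
knob [0.42974678 0.35620394 0.00811492]
shell [0.42975616 0.35613384 0.05148256] 498
dish [0.43044311 0.35680699 0.0700531 ]
(array([0.45537856, 0.10030078, 0.02850456]), np.int64(533)) 38.7
```

View pics/w7.png

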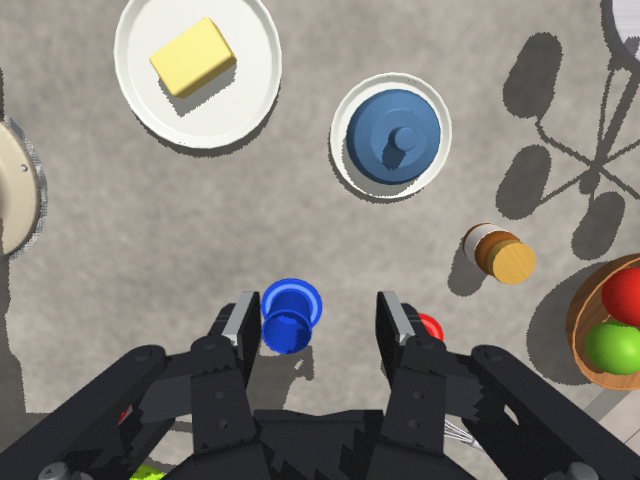

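The dome sits squarely in the dish at (393,137), within 1 mm of centre, and the gripper is clear.

```bash
python3 -c "
from plant import manip
print(manip.hand_in())"
```

```text
the job is handed in; nothing more can be done
None
```

The job is handed in at about 39 s on the robot's clock: each cup stands upright within about 2 mm of its coaster's centre, the dome is within 1 mm of centre on the smallest dish, and the jam jar and whisk were not touched.

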